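Run a saw-blade flange through the go gauge

ROBOT

A 6-joint arm with a two-finger parallel gripper is mounted at the origin on a cart in front of the work surface, level with it; the furniture and walls round the work are solid. World frame = base frame: x ahead of the robot, y to its left, z up, the work surface at z = 0. Lengths are in mm, angles in rad, forces in N, time in s.
With the tool pointing down it reaches from about 275 to 1000 mm from the base axis. Payload 8.4 kg.
Tool frame: the origin (TCP) lies midway between the tips of the shut fingers; the grasp point (between the pads) lies 19 mm behind it; z points along the fingers, y is the direction in which the jaws open and shut (so a half turn about z gives the same grasp; the last joint's range is limited). The gripper opens to 85 mm and grips with 20 to 120 N. Pads are 22 mm wide; open, the fingers measure 114 mm over their backs; the gripper's body (76 mm by 85 mm) begins 54 mm behind the grasp point. The pads swing forward as they close: fully open they stand 13 mm farther back than shut.
Start: joints at [-1.19, 0.353, 1.633, -0, 1.155, -0.002], TCP at [233.448, -579.767, 231.281] pointing down, gripper open.
Joint ranges: [-2.63, 2.63], [-0.92, 2.1], [0.06, 2.66], [-1.3, 4.44], [0, 2.69], [-3.02, 3.02]. Speed limits (rad/s): [2.22, 2.22, 2.79, 3.14, 3.14, 3.14].

INTERFACE

Orientations are given as [roll, pitch, yaw] about the fixed x, y, z axes, in that order (R = Rz(yaw) Ry(pitch) Rx(roll)).
In Python, from rig import r gives the robot as it stands. The module is installed in compiled form; this text tells all that it offers.
- The arm moves only by the tool drive_tool, never from a script. Its argument "moves" is a list of rows, each a list of 3 entries, a list of its own where there are three numbers: the closure, from 0 (fully open) to 1 (shut), then the shift along the tool's x, y, z in cm, then the turn about the tool's z in degrees. In form: [[claw, [dx, dy, dz], roll], ...]. A call has 1 to 12 rows; each row is the pose to reach, as a shift and turn from the pose measured when the call began, along the tool's axes at that moment; what a row does not reach only later rows make up. A row lasts 1/8 s, in which the tool goes at most 62.5 mm and 10.7 degrees, less where a joint would pass 70% of its speed; a pose out of reach is approached as far as the arm can. A call with a gripper value outside its range is refused whole. The fingers move at their own pace and stop on an object; "grip_force" is the grip in N (left out, the last holds). Time passes only in rows, so rows that repeat a pose let the fingers close. It gives the time, the measured TCP pose, the force and the opening at its end, in the units of the state.
- r.sense(): the state, without advancing time (a new reading comes with each control period).
- r.grab_frame(name): name is "scene" or "side" or "wrist"; returns a dict with "color" (384x512x3 uint8, red, green, blue), "fx", "fy", "cx", "cy" (pixels), "D" ([k1, k2, p1, p2, k3] as OpenCV has them; the pictures are not rectified), "pose" (4x4, takes a point from camera to world coordinates); the wrist camera has in their place "hand_eye" (4x4, takes a point from camera to tool coordinates, whose origin is the TCP and whose axes are the flange's). Camera axes: x right, y up, looking along -z (the intrinsics and any distortion apply to the point x, -y, -z); pixel columns grow to the right and rows downward; lengths in mm; the calibration is good to about 2 mm. A picture is of the moment at which its call begins: read the wrist's pose just before it. There is no depth.
- r.sign_off(): hands the job in, once; it reports no verdict.
Trained networks look in the newest picture that a camera, given by its name, has taken for a name from the list of things; names that differ only in an ending like _2 or _b are one class to them, and where a whole thing is asked for, a point or a joint stands for the part that bears it (a point fixed in the world has none). Each returns a list of dicts, best first, with "score" (0 to 1); they miss things now and then, are a little off and sometimes report something else, mostly with a low value. They report only what shows in the picture. A call takes as long as a camera call. They do not tell look-alikes from the thing itself.
- r.outline_of(thing, camera): "mask" (384x512 bool, what is visible of it) and "at" ([column, row] in pixels, amid what is visible of it).
- r.spot_point(thing, camera): "at" ([column, row] in pixels: a listed point, or the origin of a listed thing).
The state is a dict: "clock": time; "qpos": joint angles; "qvel": joint speeds; "joint_efforts": joint torques, N m; "eef_pos": TCP position; "tcp_rot": TCP orientation; "contact_force": force on the tool from outside, world axes, zero at the start; "wrist_torque": the same for the moment, N m; "opening": opening from 0.0 (shut) to 1.0 (fully open).
Only numpy, scipy, OpenCV 4.12 (cv2) and the standard library are available. Lean on these libraries where they do the work, as an engineer would, in place of code of your own. Each camera call takes 0.05 s, during which the arm holds its last target.

TASK

Check the loose metal blade flange in the blue go gauge: push it with the fingertips, flat on the worktop, through the narrow gap between the gauge's two round steel posts and on until it sits right up against the back stop. Only push it from outside: do not take it between the fingers, straddle it or lift it. Leave the calipers and the red pencil where they are.

Things in the scene. Friction and masses are not known exactly. Their poses are not given: they have to be found in the camera images.
- flange: loose grey steel blade flange, 0.34 kg: a round disc 70 mm in diameter with a low hub on top, 22 mm high in all, hub upward. Its rim is upright only for the lowest 5 mm (diameter 70), then slopes inward to the hub top (40 mm diameter): push it low. Origin: centre of its underside; z is up. It slides on the worktop.
- gauge: fixed blue U-shaped go gauge on the worktop, no floor or roof, 18 mm high, 155 mm wide. Its open end is a 75 mm gap between two round steel posts (24 mm diameter, 22 high; centres x 0, y +-49.5 mm). Origin: on the worktop midway between the posts; x points in through the gap to the back stop, y from post to post. Behind it, a pocket 115 mm wide; worktop in front (x < -12 mm) is open.
- caliper: loose steel sliding caliper lying flat mid-table beyond the flange (another, fixed, lies at the far left), 200 x 74 x 12 mm, origin at the centre of its underside; leave alone
- pencil: loose red pencil lying on the right, 173 mm long, origin at the centre of its underside; leave alone
- gauge_stop (a point): centre of the back stop's steel face, 9 mm up, at the gauge's x = 90 mm, y = 0; a flange against it has its centre 35 mm nearer the gap (gauge x = 55 mm)
Not all that is in view belongs to the job. Of the things like the flange, leave any that is yellow; of the rest the larger one is meant.

How it is judged:
By the outcome, as a careful person would: the job done as asked, in the order asked, and still so for the second after the job is handed in, with the robot touching nothing.
It also fails if it takes over 43 s, if anything falls off the work surface, if the arm or the gripper's body presses on something with over 40 N, if the wrist force passes 120 N, or if a joint passes its speed limit or range.

## Working session

There is one attempt and no reset: what is moved stays moved. The work goes in short steps, Python scripts to look and compute and a tool call to move; the robot and the scene stay as the last step left them, time stands still between calls to the robot, and variables do not carry over. Pictures are saved under pics/ and viewed, and the job is handed in when it is done.

Besides the shell and the picture viewer there is one more tool, called as name(argument=value, ...) on one line, values as JSON. drive_tool: Moves the arm, as the interface text tells. Its arguments: {"type":"object","properties":{"moves":{"type":"array"},"grip_force":{"type":"number"}},"required":["moves"]}

```bash
mkdir -p pics; cat > h.py <<'E'
import numpy as np,cv2
from rig import r
def save(f,n): cv2.imwrite('pics/'+n,cv2.cvtColor(f['color'],cv2.COLOR_RGB2BGR))
def world(f,uv,z,pose=None):
    K=np.array([[f['fx'],0,f['cx']],[0,f['fy'],f['cy']],[0,0,1]])
    p=cv2.undistortPoints(np.array([[uv]],float),K,np.array(f['D'],float))[0,0]
    P=np.array(f['pose']) if pose is None else pose
    d=P[:3,:3]@np.array([p[0],-p[1],-1]); o=P[:3,3]
    return o+d*(z-o[2])/d[2]
def proj(f,X,pose=None):
    P=np.array(f['pose']) if pose is None else pose
    c=P[:3,:3].T@(np.array(X,float).reshape(-1,3)-P[:3,3]).T
    K=np.array([[f['fx'],0,f['cx']],[0,f['fy'],f['cy']],[0,0,1]])
    q=np.stack([c[0],-c[1],-c[2]],1)
    return cv2.projectPoints(q,np.zeros(3),np.zeros(3),K,np.array(f['D'],float))[0][:,0]
E
python3 - <<'E'
from h import *
print(r.sense())
for c in ['scene','side']:
    f=r.grab_frame(c); save(f,c+'0.png')
    print(c,np.array(f['pose']).round(2).tolist())
    for t in ['flange','gauge','caliper','pencil','gauge_stop']:
        for m in ([] if t=='gauge_stop' else r.outline_of(t,c)): print(t,'mask',round(m['score'],2),np.round(m['at']),m['mask'].sum(),world(f,m['at'],5).round())
        for m in r.spot_point(t,c): print(t,'pt',round(m['score'],2),np.round(m['at'],1),world(f,m['at'],9 if t=='gauge_stop' else 0).round(1))
E
```

```text
{'clock': 0.0, 'qpos': array([-1.19044490e+00,  3.53686439e-01,  1.63413857e+00, -9.02953964e-06,
        1.15516235e+00, -2.44007559e-03]), 'qvel': array([-0.00017437,  0.00107277, -0.00101928,  0.00012219,  0.00070349,
       -0.00025781]), 'joint_efforts': array([ 4.73514185e-03, -6.05242753e+01, -3.42069554e+01,  3.51861845e-04,
        9.23455838e-03,  1.18655763e-05]), 'eef_pos': array([ 233.2448832 , -579.34151397,  230.53585473]), 'tcp_rot': array([-3.14019794e+00,  4.85249246e-06,  3.82795162e-01]), 'contact_force': array([ 0.17636152,  0.31984657, -0.71191776]), 'wrist_torque': array([ 0.03894565, -0.00770203,  0.00139235]), 'opening': 0.9977169109256181}
scene [[-0.61, 0.37, -0.7, -277.73], [-0.79, -0.27, 0.55, 666.16], [0.01, 0.89, 0.46, 604.82], [0.0, 0.0, 0.0, 1.0]]
flange mask 0.87 [293. 206.] 283 [514. -86.   5.]
flange mask 0.62 [288. 184.] 260 [ 619. -163.    5.]
flange mask 0.53 [323. 216.] 142 [ 424. -111.    5.]
flange pt 0.86 [291.8 204.7] [525.7 -93.7   0. ]
flange pt 0.68 [291.5 183.2] [ 624.5 -181.4    0. ]
flange pt 0.42 [324.6 216.2] [ 427.9 -120.6    0. ]

[... 639 characters left out ...]
 [265. 267.] 929 [ 617. -173.    5.]
flange mask 0.53 [336. 194.] 860 [779.  26.   5.]
flange pt 0.95 [267.6 267. ] [ 620.9 -167.6    0. ]
flange pt 0.82 [211.  237.9] [518.2 -87.8   0. ]
flange pt 0.56 [156.5 249.8] [ 417.9 -114.8    0. ]
gauge mask 0.66 [205. 146.] 1314 [493. 236.   5.]
gauge mask 0.62 [210. 237.] 818 [518. -90.   5.]
caliper mask 0.86 [334. 197.] 858 [772.  16.   5.]
caliper pt 0.68 [328.2 210.6] [754.5 -20.3   0. ]
caliper pt 0.68 [310.1 308.7] [ 683.6 -262.3    0. ]
pencil mask 0.65 [313. 305.] 862 [ 688. -260.    5.]
pencil mask 0.46 [210. 238.] 857 [517. -94.   5.]
pencil pt 0.78 [310.2 308.6] [ 683.8 -262.1    0. ]
gauge_stop pt 0.96 [206.8 144.3] [497.4 235.4   9. ]
```

```bash
python3 - <<'E'
import cv2
a=cv2.imread('pics/scene0.png');b=cv2.imread('pics/side0.png')
cv2.imwrite('pics/crops.png',cv2.resize(b[110:330,110:370],None,fx=2.7,fy=2.7,interpolation=2))
cv2.imwrite('pics/cropc.png',cv2.resize(a[140:320,140:370],None,fx=3.2,fy=3.2,interpolation=2))
E
```

```text
(no output)
```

View pics/crops.png

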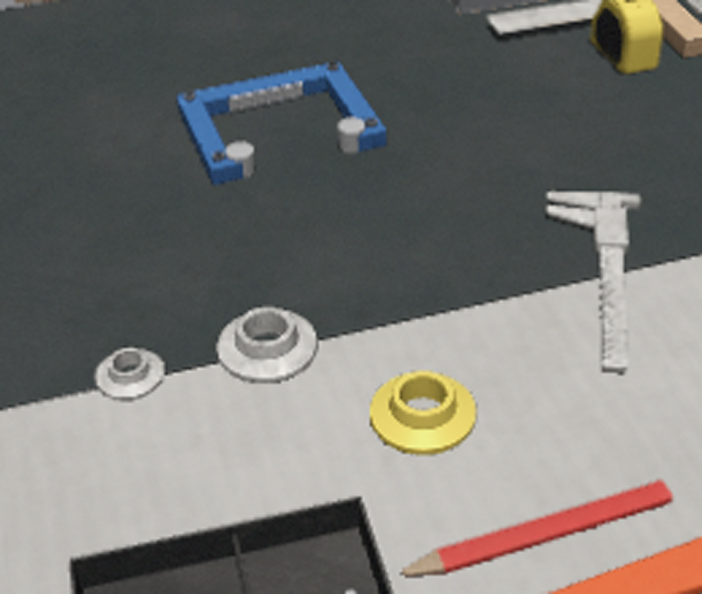

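View pics/cropc.png

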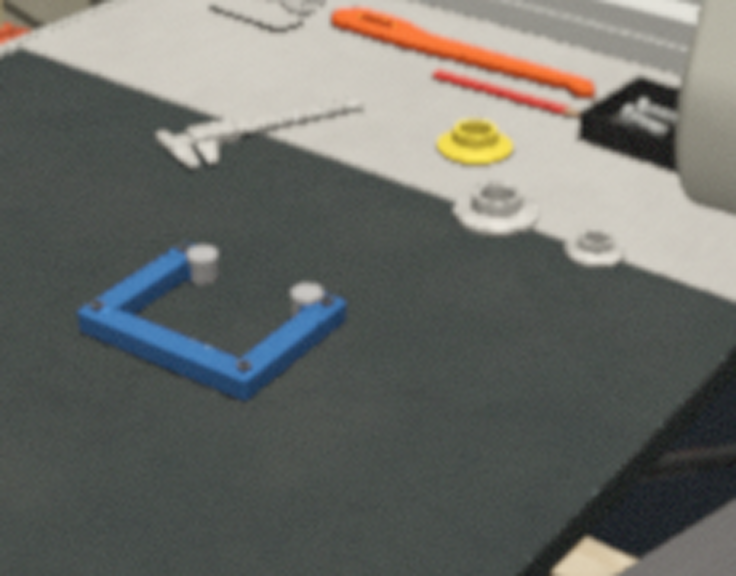

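View pics/side0.png

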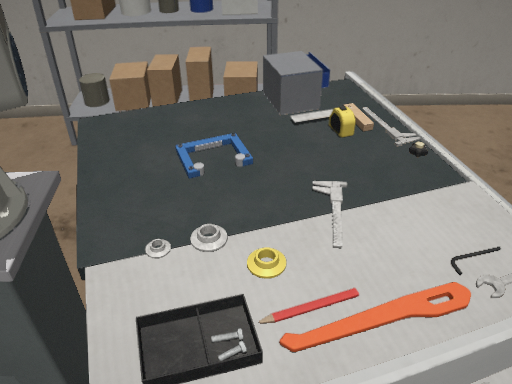

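Candidates in the side picture are the large grey one (211,238), the small grey one (157,249) and the yellow one (267,265). The enlarged crop confirms that the meant one is the large grey flange at (211,238), because the yellow one is excluded and it is the larger of the other two. It measures at about (520,-90). The gauge's posts are at about (198,166) and (240,156). Next I refine both positions.

```bash
cat >> h.py <<'E'
from scipy.optimize import minimize
T=np.linspace(0,2*np.pi,60,endpoint=False)
def circ(x,y,R,z): return np.stack([x+R*np.cos(T),y+R*np.sin(T),0*T+z],1)
def fitfl(f,mask,x0,pose=None):
    S=8
    ys,xs=np.nonzero(mask);u0,v0=xs.min()-12,ys.min()-12;w,h=np.ptp(xs)+24,np.ptp(ys)+24
    m=cv2.resize(mask[v0:v0+h,u0:u0+w].astype(np.uint8),(w*S,h*S),interpolation=0)
    def sil(p):
        q=np.vstack([proj(f,circ(*p,35,0),pose),proj(f,circ(*p,35,5),pose),proj(f,circ(*p,20,22),pose)])
        q=(q-[u0,v0]+.5)*S
        im=np.zeros_like(m);cv2.fillConvexPoly(im,cv2.convexHull(q.astype(np.int32)),1);return im
    c=lambda p:1-(sil(p)&m).sum()/((sil(p)|m).sum())
    o=minimize(c,x0,method='Nelder-Mead',options=dict(initial_simplex=[x0,[x0[0]+12,x0[1]],[x0[0],x0[1]+12]],xatol=.1))
    return o.x,1-o.fun
E
python3 - <<'E'
from h import *
for c,pp in [('scene',[(203.4,219.4),(236,231)]),('side',[(198.5,165.6),(240,156.3)])]:
    f=r.grab_frame(c)
    for m in r.outline_of('flange',c):
        w=world(f,m['at'],5)
        if np.hypot(w[0]-518,w[1]+90)<30: print(c,fitfl(f,m['mask'],[w[0],w[1]]))
    for p in pp: print('post',world(f,p,22).round(1))
    s=r.spot_point('gauge_stop',c)[0]['at'];print('stop',world(f,s,9).round(1), 'g',world(f,r.spot_point('gauge',c)[0]['at'],0).round(1))
E
```

```text
scene (array([513.94479105, -93.39042352]), np.float64(0.9453280758495415))
post [570.7 158.1  22. ]
post [479.5 125.2  22. ]
stop [736.3 -17.3   9. ] g [519.9 145.7   0. ]
side (array([514.59293965, -88.93356596]), np.float64(0.9627345250406264))
post [484.5 124.7  22. ]
post [578.2 157.2  22. ]Traceback (most recent call last):
  File "<stdin>", line 8, in <module>
IndexError: list index out of range
```

drive_tool(moves=[[1,[47,-41.4,0],-46],[1,[47,-41.4,0],-46],[1,[47,-41.4,0],-46],[1,[47,-41.4,0],-46],[1,[47,-41.4,0],-46],[1,[47,-41.4,0],-46],[1,[47,-41.4,0],-46],[1,[47,-41.4,0],-46],[1,[47,-41.4,0],-46],[1,[47,-41.4,0],-46],[1,[47,-41.4,0],-46],[1,[47,-41.4,0],-46]])

```text
clock: 2.9
eef_pos: [514.5, -20.2, 231.1]
tcp_rot: [-3.141, 0.001, 1.187]
contact_force: [0.4, -0.6, -0.4]
opening: 0.002
```

```bash
cat >> h.py <<'E'
from scipy.spatial.transform import Rotation as Ro
def wgrab():
    s=r.sense(); f=r.grab_frame('wrist')
    M=np.eye(4);M[:3,:3]=Ro.from_euler('xyz',s['tcp_rot']).as_matrix();M[:3,3]=s['eef_pos']
    f['pose']=M@np.array(f['hand_eye']);return f,s
E
python3 - <<'E'
from h import *
f,s=wgrab();save(f,'w1.png');print(s['eef_pos'],s['tcp_rot'],np.array(f['hand_eye']).round(2).tolist(),f['fx'],f['D'])
for t in ['flange','gauge','gauge_stop']:
    for m in r.spot_point(t,'wrist'): print(t,round(m['score'],2),np.round(m['at'],1),world(f,m['at'],9 if t=='gauge_stop' else 0).round(1))
for m in r.outline_of('flange','wrist'):
    w=world(f,m['at'],5);print(m['at'],w);print(fitfl(f,m['mask'],[w[0],w[1]]))
E
```

```text
[514.4678496  -20.16514462 231.12555765] [-3.14116971e+00  6.07320374e-04  1.18697731e+00] [[-0.0, 0.95, 0.31, 80.35], [1.0, -0.0, 0.0, 0.13], [0.0, 0.31, -0.95, -141.92], [0.0, 0.0, 0.0, 1.0]] 269.39435878990514 [0.01858375 0.         0.         0.         0.        ]
flange 0.77 [225.5 239. ] [ 420.  -111.1    0. ]
flange 0.68 [276.3 205.4] [512.7 -88.5   0. ]
flange 0.55 [357.8 218.5] [ 618.7 -154.     0. ]
[272.6, 202.1] [510.01300246 -79.78239816   5.        ]
(array([513.46956503, -91.3003282 ]), np.float64(0.8555330934012637))
[218.4, 236.9] [ 413.12156721 -101.59347769    5.        ]
(array([423.4991612 , -99.33734366]), np.float64(0.346381631037213))
```

View pics/w1.png

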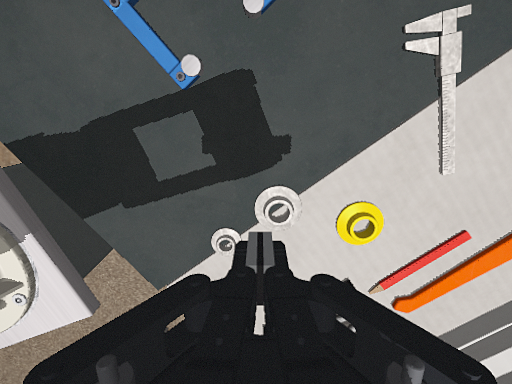

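Wrist picture: the meant flange is at (277,208), the small grey one at (226,241), the yellow one at (360,223) and the gauge posts at (190,65) and (253,4). The flange fit of (513.5,-91) agrees with the other two cameras.

```bash
python3 - <<'E'
from h import *
f,s=wgrab()
a=world(f,(190,65),22);b=world(f,(253,4),22);print(a.round(1),b.round(1),np.linalg.norm(a-b))
fl=np.array([513.7,-91]);tg=np.array([565.,37])
d=tg-fl;print(np.degrees(np.arctan2(*d[::-1])),np.hypot(*d));u=d/np.hypot(*d)
st=fl-u*62
print('start',st)
y=s['tcp_rot'][2];R=np.array([[np.cos(y),np.sin(y)],[np.sin(y),-np.cos(y)]])
print('yaw',np.degrees(y),'shift',R@(st-s['eef_pos'][:2]))
E
```

```text
[483.9 123.4  22. ] [576.5 151.7  22. ] 96.82784209513622
68.16001269863689 137.89738938790683
start [ 490.63502383 -148.550038  ]
yaw 67.82425689749533 shift [-126.76819553   25.99722596]
```

drive_tool(moves=[[1,[-6.5,1.3,0],0],[1,[-12.7,2.6,2],0],[1,[-12.7,2.6,8],0],[1,[-12.7,2.6,14],0],[1,[-12.7,2.6,19],0],[1,[-12.7,2.6,21.5],0],[1,[-12.7,2.6,22.8],0],[1,[-12.7,2.6,22.8],0],[1,[-12.7,2.6,22.8],0]])

```text
clock: 4.32
eef_pos: [491.5, -149.1, 4.5]
tcp_rot: [3.14, -0.0, 1.184]
contact_force: [-1.0, 0.2, 0.1]
opening: 0.001
```

```bash
python3 - <<'E'
from h import *
f,s=wgrab();save(f,'w2.png');print(s['eef_pos'],s['tcp_rot'],s['contact_force'])
f=r.grab_frame('side');cv2.imwrite('pics/s2.png',cv2.resize(f['color'][130:330,110:310,::-1],None,fx=3,fy=3,interpolation=2))
E
```

```text
[ 491.49424738 -149.07532554    4.47416812] [ 3.13970267e+00 -1.24787347e-04  1.18361333e+00] [-0.96404997  0.15360323  0.06429672]
```

View pics/w2.png

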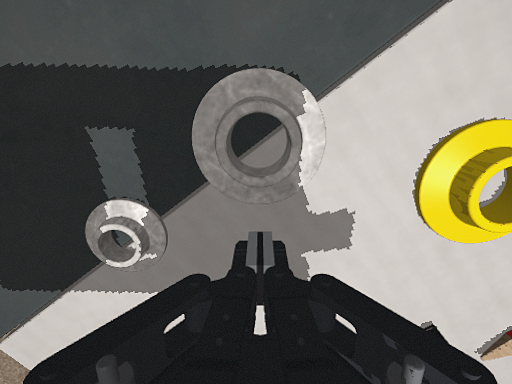

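View pics/s2.png

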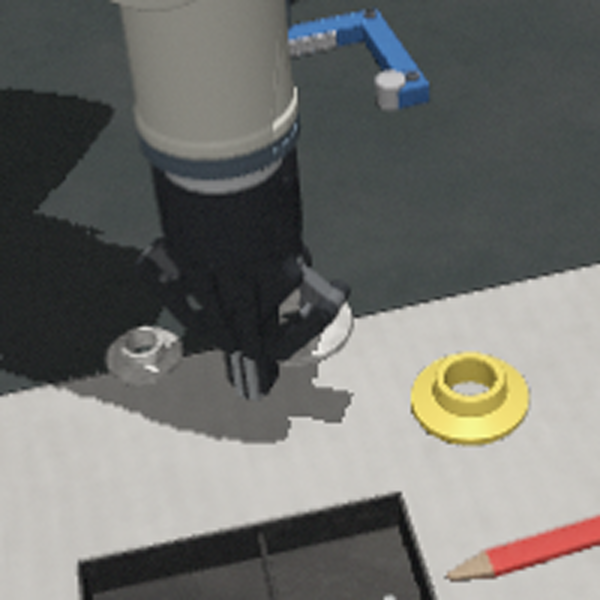

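drive_tool(moves=[[1,[0.5,0,0.15],0],[1,[1.2,0,0.15],0],[1,[2,0,0.15],0],[1,[3,0,0.15],0],[1,[4,0,0.15],0],[1,[5,0,0.15],0],[1,[6,0,0.15],0],[1,[7,0,0.15],0],[1,[7.5,0,0.15],0]])

```text
clock: 5.55
eef_pos: [520.1, -78.8, 3.0]
tcp_rot: [3.139, -0.0, 1.184]
contact_force: [-1.1, -1.4, 1.3]
opening: 0.0
```

```bash
cat >> h.py <<'E'
def wfl(n):
    f,s=wgrab();save(f,n);print(s['clock'],s['eef_pos'].round(1),s['tcp_rot'].round(3),s['contact_force'].round(1))
    y=s['tcp_rot'][2];R=np.array([[np.cos(y),np.sin(y)],[np.sin(y),-np.cos(y)]])
    for m in r.outline_of('flange','wrist'):
        w=world(f,m['at'],5);p,q=fitfl(f,m['mask'],[w[0],w[1]]);print('fit',p.round(1),round(q,2),'tool',(R@(p-s['eef_pos'][:2])).round(1))
E
python3 -c "
from h import *
wfl('w3.png')"
```

```text
5.55 [520.1 -78.8   3. ] [ 3.139 -0.     1.184] [-1.1 -1.4  1.3]
fit [539.2 -41.2] 0.82 tool [42.1  3.5]
fit [ 622.9 -160.8] 0.91 tool [-37.2 126.1]
fit [ 442.  -110.2] 0.04 tool [-58.5 -60.5]
```

View pics/w3.png

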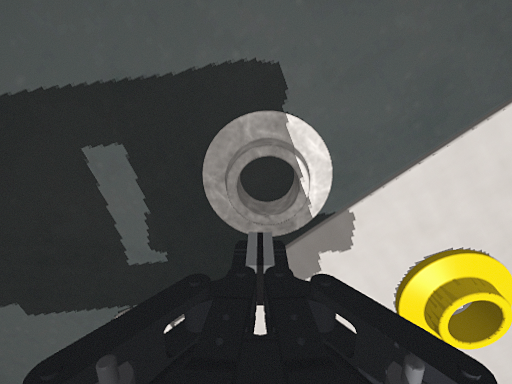

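drive_tool(moves=[[1,[-0.8,0,0],0],[1,[-0.8,0.6,0],0],[1,[-0.4,0.6,0],0],[1,[0.4,0.6,0],0],[1,[1.2,0.6,0],0],[1,[2.2,0.6,0],0],[1,[3.2,0.6,0],0],[1,[4.2,0.6,0],0],[1,[5.2,0.6,0],0],[1,[6.2,0.6,0],0],[1,[7.2,0.6,0],0],[1,[7.8,0.6,0],0]])

```text
clock: 7.15
eef_pos: [555.4, -8.2, 3.1]
tcp_rot: [3.139, -0.001, 1.185]
contact_force: [-1.7, -2.4, 0.3]
opening: -0.002
```

```bash
python3 -c "
from h import *
wfl('w4.png')"
```

```text
7.15 [555.4  -8.2   3.1] [ 3.139e+00 -1.000e-03  1.185e+00] [-1.7 -2.4  0.3]
fit [567.8  32.1] 0.82 tool [42.  -3.8]
```

View pics/w4.png

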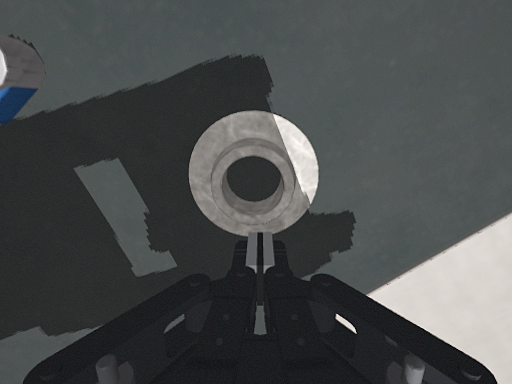

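drive_tool(moves=[[1,[-1.5,0,0],0],[1,[-3,0,-1],0],[1,[-3,1,-6],-10],[1,[-3,2.5,-12],-20],[1,[-3,3.6,-17],-30],[1,[-3,3.6,-20],-40],[1,[-3,3.6,-20],-41.4],[1,[-3,3.6,-20],-41.4]])

```text
clock: 8.25
eef_pos: [576.0, -50.2, 202.7]
tcp_rot: [3.14, 0.001, 1.905]
contact_force: [0.5, 0.8, 0.3]
opening: 0.001
```

```bash
python3 -c "
from h import *
wfl('w5.png')
for c in ['side','scene']:
    f=r.grab_frame(c);save(f,c+'5.png')
    for m in r.outline_of('flange',c):
        w=world(f,m['at'],5)
        if abs(w[0]-568)<30 and abs(w[1]-32)<30: print(c,fitfl(f,m['mask'],[w[0],w[1]]))
"
```

```text
8.25 [576.  -50.2 202.7] [3.140e+00 1.000e-03 1.905e+00] [0.5 0.8 0.3]
fit [ 430.6 -120.6] 0.44 tool [ -18.8 -160.4]
fit [ 619.7 -106.5] 0.17 tool [-67.5  22.8]
fit [567.3  32.5] 0.79 tool [81.1 18.8]
side (array([567.33414703,  36.80250278]), np.float64(0.948360066440241))
scene (array([567.00487347,  32.72070976]), np.float64(0.9289572424030017))
```

View pics/w5.png

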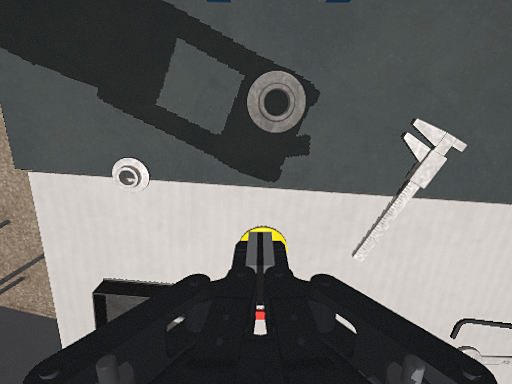

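drive_tool(moves=[[1,[3,1,-1],0],[1,[5,1,-2],0],[1,[5,1,-2],0]])

```text
clock: 8.93
eef_pos: [569.4, 2.2, 223.0]
tcp_rot: [3.14, 0.001, 1.909]
contact_force: [-0.2, -0.5, -0.4]
opening: 0.003
```

```bash
python3 -c "
from h import *
wfl('w6.png')
"
```

```text
8.925 [569.4   2.2 223. ] [3.140e+00 1.000e-03 1.909e+00] [-0.2 -0.5 -0.4]
fit [ 432.2 -112.5] 0.46 tool [ -62.7 -167.4]
fit [567.2  33.1] 0.81 tool [29.9  8.2]
```

View pics/w6.png

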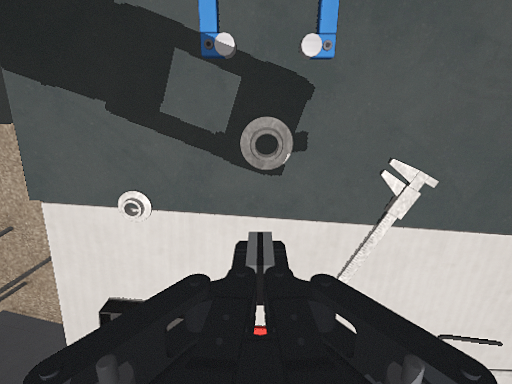

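Wrist picture: the flange is at (266,144), and the post tops are at about (225,43) and (312,44). I will fit the post tops precisely.

```bash
python3 - <<'E'
from h import *
f,s=wgrab()
im=f['color'];big=cv2.resize(im[20:170,185:350,::-1],None,fx=4.5,fy=4.5,interpolation=cv2.INTER_CUBIC);cv2.imwrite('pics/w6c.png',big)
hsv=cv2.cvtColor(im,cv2.COLOR_RGB2HSV);P=[]
for u in (225,312):
    m=np.zeros(im.shape[:2],np.uint8);m[28:62,u-18:u+18]=((hsv[...,1]<50)&(hsv[...,2]>125))[28:62,u-18:u+18]
    n,l,st,c=cv2.connectedComponentsWithStats(m);i=1+np.argmax(st[1:,4])
    cs=max(cv2.findContours((l==i).astype(np.uint8),0,1)[0],key=len)
    mec=cv2.minEnclosingCircle(cs);print(st[i],c[i],mec);P.append(world(f,mec[0],22))
print(np.round(P,1),np.linalg.norm(P[0]-P[1]))
o=(P[0]+P[1])/2;uy=(P[0]-P[1])/np.linalg.norm(P[0]-P[1]);ux=np.array([uy[1],-uy[0]])
print('o',o,'ux',ux,'yaw',np.degrees(np.arctan2(ux[1],ux[0])))
fl=np.array([567.2,33.1]);d=fl-o[:2];print('flange in gauge',d@ux,d@uy[:2])
E
```

```text
[215  31  20  22 250] [224.892  39.872] ((224.88775634765625, 41.275508880615234), 10.986490249633789)
[302  31  21  24 389] [311.76349614  42.90488432] ((311.5, 42.71739196777344), 11.813111305236816)
[[484.2 125.5  22. ]
 [576.6 156.3  22. ]] 97.39392604086858
o [530.37196652 140.89723629  22.        ] ux [-0.31571511  0.94885403] yaw 108.40398984491671
flange in gauge -113.91100866402947 -0.9112114096284661
```

View pics/w6c.png

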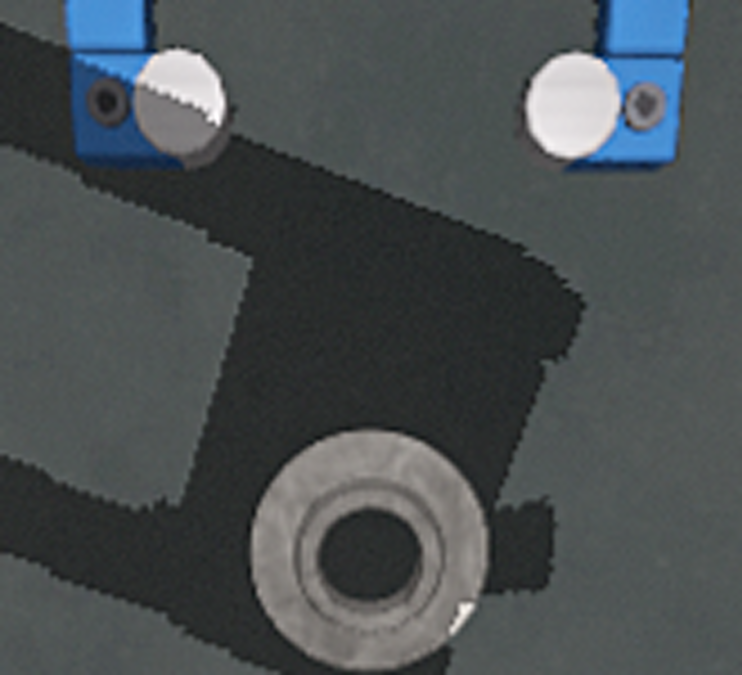

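```bash
python3 - <<'E'
from h import *
f,s=wgrab()
c=lambda x,y:(185+x/4.5-.4,20+y/4.5-.4)
A=world(f,c(180,102.5),22)[:2];B=world(f,c(573,106),22)[:2];F=world(f,c(369,550),5)[:2]
o=(A+B)/2;uy=(A-B)/np.linalg.norm(A-B);ux=np.array([uy[1],-uy[0]]);d=F-o
print(A,B,np.linalg.norm(A-B),'F',F,'o',o,'yaw',np.degrees(np.arctan2(ux[1],ux[0])),'fl in g',d@ux,d@uy)
y=s['tcp_rot'][2];R=np.array([[np.cos(y),np.sin(y)],[np.sin(y),-np.cos(y)]])
print('yaw now',np.degrees(y), 'start shift',R@(F-58*ux-s['eef_pos'][:2]),s['eef_pos'], 'stop',o+90*ux)
E
```

```text
[484.2448384  124.13550403] [577.25878391 155.71876077] 98.22981301810539 F [567.33244357  33.4983479 ] o [530.75181115 139.9271324 ] yaw 108.75512384108902 fl in g -112.53911951904423 -0.4188272727013398
yaw now 109.26452159248981 start shift [-26.34868369   8.35264551] [569.40268238   0.69558073 222.19061079] stop [501.81463801 225.14825661]
```

drive_tool(moves=[[1,[-2.6,0.8,2],0.4],[1,[-2.7,0.8,8],0.4],[1,[-2.7,0.8,14],0.4],[1,[-2.7,0.8,19],0.4],[1,[-2.7,0.8,21.3],0.4],[1,[-2.7,0.8,21.9],0.4],[1,[-2.7,0.8,21.9],0.4],[1,[-2.7,0.8,21.9],0.4]])

```text
clock: 10.12
eef_pos: [587.1, -22.6, 4.4]
tcp_rot: [3.139, 0.001, 1.899]
contact_force: [0.0, 0.5, 0.5]
opening: -0.002
```

```bash
python3 -c "
from h import *
wfl('w7.png')
"
```

```text
10.125 [587.1 -22.6   4.4] [3.139e+00 1.000e-03 1.899e+00] [0.  0.5 0.5]
fit [568.   32.6] 0.82 tool [58.4 -0.2]
```

View pics/w7.png

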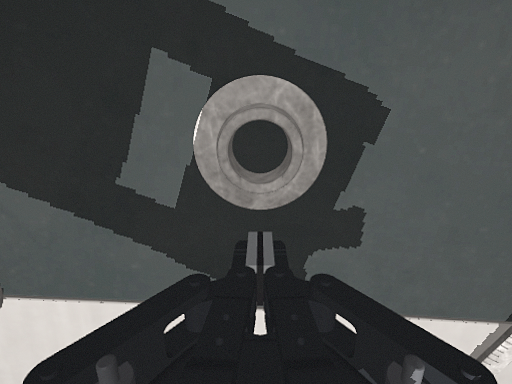

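drive_tool(moves=[[1,[0.5,0,0.1],0],[1,[1.1,0,0.1],0],[1,[1.7,0,0.1],0],[1,[2.4,0,0.1],0],[1,[3.1,0,0.1],0],[1,[3.8,0,0.1],0],[1,[4.5,0,0.1],0],[1,[5,0,0.1],0],[1,[5,0,0.1],0]])

```text
clock: 11.35
eef_pos: [570.6, 25.4, 3.3]
tcp_rot: [3.139, 0.001, 1.9]
contact_force: [0.9, -0.3, 1.2]
opening: -0.0
```

```bash
python3 -c "
from h import *
wfl('w8.png')
"
```

```text
11.35 [570.6  25.4   3.3] [3.139e+00 1.000e-03 1.900e+00] [ 0.9 -0.3  1.2]Traceback (most recent call last):
  File "<string>", line 3, in <module>
    wfl('w8.png')
    ~~~^^^^^^^^^^
  File "h.py", line 39, in wfl
    w=world(f,m['at'],5);p,q=fitfl(f,m['mask'],[w[0],w[1]]);print('fit',p.round(1),round(q,2),'tool',(R@(p-s['eef_pos'][:2])).round(1))
                             ~~~~~^^^^^^^^^^^^^^^^^^^^^^^^^
  File "h.py", line 22, in fitfl
    m=cv2.resize(mask[v0:v0+h,u0:u0+w].astype(np.uint8),(w*S,h*S),interpolation=0)
cv2.error: OpenCV(4.12.0) /io/opencv/modules/imgproc/src/resize.cpp:4208: error: (-215:Assertion failed) !ssize.empty() in function 'resize'
```

View pics/w8.png

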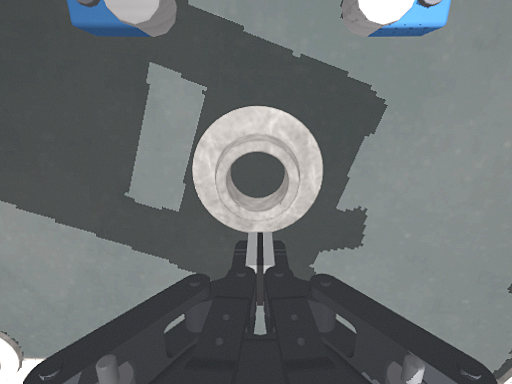

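drive_tool(moves=[[1,[0.5,0,0],0],[1,[1.1,0,0],0],[1,[1.7,0,0],0],[1,[2.3,0,0],0],[1,[2.9,0,0],0],[1,[3.3,0,0],0],[1,[3.3,0,0],0]])

```text
clock: 12.32
eef_pos: [559.4, 56.9, 2.9]
tcp_rot: [3.14, 0.0, 1.9]
contact_force: [0.4, -0.1, 0.6]
opening: 0.001
```

```bash
python3 -c "
from h import *
f,s=wgrab();save(f,'w9.png');print(s['clock'],s['eef_pos'],s['contact_force'])
"
```

```text
12.325 [559.41320754  56.86544126   2.93821858] [ 0.35752171 -0.05280654  0.61243148]
```

View pics/w9.png

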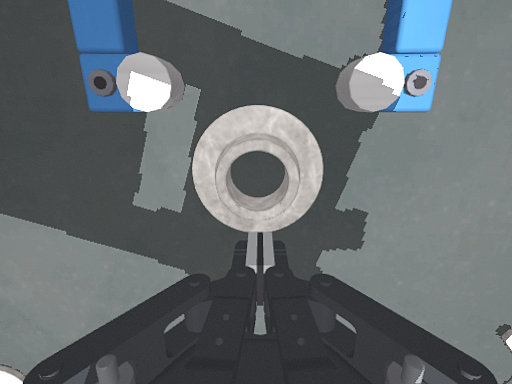

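drive_tool(moves=[[1,[0.5,0,0],0],[1,[1,0,0],0],[1,[1.5,0,0],0],[1,[2,0,0],0],[1,[2.6,0,0],0],[1,[3.2,0,0],0],[1,[3.8,0,0],0],[1,[4.3,0,0],0],[1,[4.5,0,0],0]])

```text
clock: 13.5
eef_pos: [544.7, 99.6, 2.9]
tcp_rot: [3.14, 0.0, 1.9]
contact_force: [1.0, -2.4, 0.2]
opening: -0.002
```

```bash
python3 -c "
from h import *
f,s=wgrab();save(f,'w10.png');print(s['clock'],s['eef_pos'],s['contact_force'])
"
```

```text
13.5 [544.69358252  99.60141251   2.86273408] [ 0.96419933 -2.41711343  0.15907857]
```

View pics/w10.png

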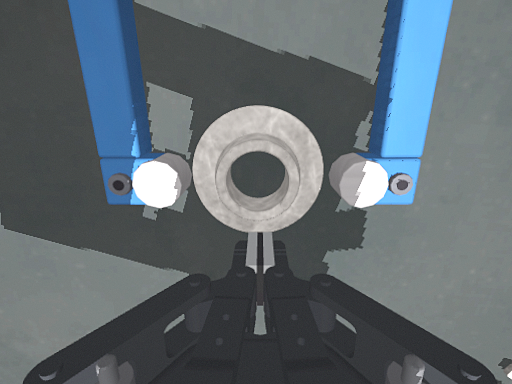

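drive_tool(moves=[[1,[0.5,0,0],0],[1,[1,0,0],0],[1,[1.5,0,0],0],[1,[2,0,0],0],[1,[2.6,0,0],0],[1,[3.2,0,0],0],[1,[3.8,0,0],0],[1,[4.3,0,0],0],[1,[4.6,0,0],0]])

```text
clock: 14.68
eef_pos: [529.7, 143.6, 2.9]
tcp_rot: [3.14, 0.0, 1.9]
contact_force: [1.1, -2.3, 1.5]
opening: 0.001
```

```bash
python3 -c "
from h import *
f,s=wgrab();save(f,'w11.png');print(s['clock'],s['eef_pos'],s['contact_force'])
"
```

```text
14.675 [529.69049905 143.56120852   2.85305139] [ 1.13295782 -2.30509897  1.4539687 ]
```

View pics/w11.png

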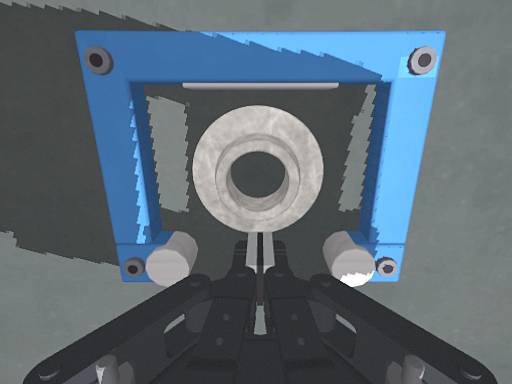

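drive_tool(moves=[[1,[0.3,0,0],0],[1,[0.6,0,0],0],[1,[0.8,0,0],0],[1,[1,0,0],0],[1,[1,0,0],0]])

```text
clock: 15.35
eef_pos: [526.7, 152.4, 2.9]
tcp_rot: [3.14, 0.001, 1.901]
contact_force: [3.5, -8.2, 1.8]
opening: 0.002
```

```bash
python3 -c "
from h import *
f,s=wgrab();save(f,'w12.png');print(s['clock'],s['eef_pos'],s['contact_force'])
"
```

```text
15.35 [526.6739315  152.41846558   2.90671615] [ 3.50711573 -8.21885076  1.78024509]
```

View pics/w12.png

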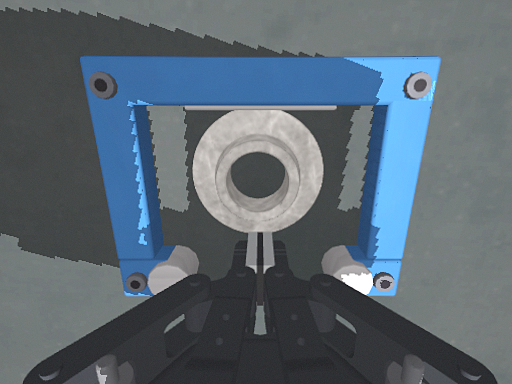

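drive_tool(moves=[[1,[0.15,0,0],0],[1,[0.25,0,0],0],[1,[0.25,0,0],0]])

```text
clock: 15.78
eef_pos: [526.6, 152.9, 3.0]
tcp_rot: [3.14, 0.004, 1.902]
contact_force: [5.4, -17.3, 1.6]
opening: -0.005
```

The flange is firmly against the stop: the force rose from 2.5 to 18 N with almost no motion. I back off straight, then lift.

drive_tool(moves=[[1,[-0.4,0,0],0],[1,[-1.5,0,0],0],[1,[-3,0,-0.5],0],[1,[-4,0,-4],0],[1,[-5,0,-10],0],[1,[-5,0,-15],0],[1,[-5,0,-19],0],[1,[-5,0,-19],0]])

```text
clock: 16.77
eef_pos: [544.5, 106.0, 196.9]
tcp_rot: [3.133, 0.005, 1.901]
contact_force: [0.6, 0.0, -0.3]
opening: -0.0
```

```bash
python3 -c "
from h import *
f,s=wgrab();save(f,'w13.png');print(s['clock'],s['eef_pos'],s['contact_force'],np.abs(s['qvel']).max())
cv2.imwrite('pics/w13c.png',cv2.resize(f['color'][0:220,130:390,::-1],None,fx=3,fy=2.7,interpolation=2))
f=r.grab_frame('side');save(f,'side13.png')
"
```

```text
16.775 [544.51488878 105.96881324 196.93564839] [ 0.6414805   0.00138158 -0.26591544] 0.05531181523660433
```

View pics/w13c.png

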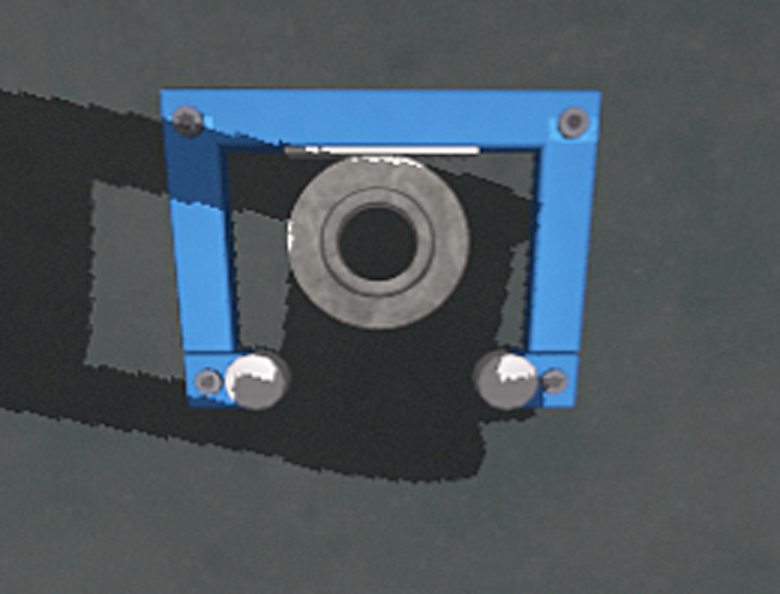

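View pics/side13.png

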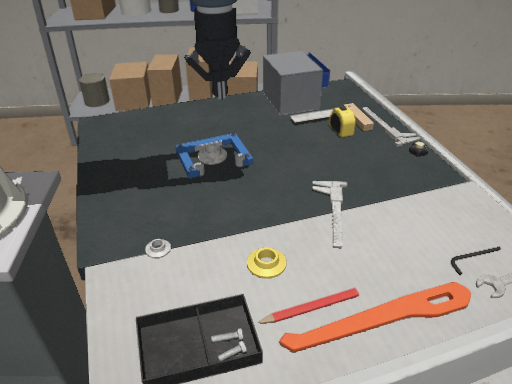

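The enlarged wrist picture shows the flange behind both posts, with its far rim (378,156) on the steel strip's lower edge. In the side picture the caliper, the pencil and the look-alikes have not moved. One numeric check remains before handing in.

```bash
python3 - <<'E'
from h import *
f,s=wgrab()
c=lambda x,y:(130+(x+.5)/3-.5,(y+.5)/2.7-.5)
A=world(f,c(252,381),22)[:2];B=world(f,c(506,380),22)[:2];F=world(f,c(378.5,241.5),5)[:2]
o=(A+B)/2;uy=(A-B)/np.linalg.norm(A-B);ux=np.array([uy[1],-uy[0]]);d=F-o
print(A,B,np.linalg.norm(A-B),'F',F,'in gauge',d@ux,d@uy)
r.sign_off()
E
```

```text
[479.60099921 124.95394054] [571.5654607 156.9356508] 97.36679089758377 F [507.30319404 193.79480739] in gauge 55.92204108237381 -0.09366749766650745
the job is handed in; nothing more can be done
```

I pushed the larger grey flange into the blue gauge with shut fingertips, flat on the worktop and only from outside. I used one slanted push, with one small correction, to bring it onto the gauge's axis. Then I pushed straight in between the posts to the back stop, backed off and handed the job in at about 17 s.

**Last checks:**
- **Against the stop:** the wrist force rose from about 2.5 N to 18 N while the tool moved only 0.5 mm.
- **Position:** the final picture puts the flange centre at gauge x ≈ 55.9 mm, y ≈ -0.1 mm. The target is x = 55 and y = 0, so this is within the roughly 2 mm calibration error.
- **Other things:** the caliper, the pencil, the yellow flange and the small grey one look unmoved in the side picture. The arm was touching nothing.

**What disagreed:** the posts measured about 97 to 98 mm apart instead of 99 mm. The side camera placed things about 4 mm farther out in y than the wrist camera did. I therefore aligned the pushes by the wrist camera.

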